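Lock up the handset charging box

TASK

Put the loose cordless handset on charge: lay it gently in the empty cradle of the charging box, face up and the same way round as the one already in there (head towards the lid's hinge), and shut the lid. Slide the lid's bolt fully home through its keeper (a bolt left sticking out stops the lid, so draw it back first), and flip the toggle switch over so that charging is on. Leave the other handset and the things on the desk alone.

Things in the scene. Friction and masses are not known exactly. Their poses are not given: they have to be found in the camera images.
- box: charging box, grey steel, fixed, 180 (x) x 300 (y) x 85 mm high. Origin: centre of its underside; x from front to lid hinge, y to its left, z up. y -150..65 mm: open bay (inner x -86..86, inner y -146..62 mm, floor z 22, rim z 80) with two cradles side by side, 95 mm apart. y 65..150: fixed deck, top z 85, flush with the shut lid; keeper near its front, toggle near its rear
- cradle: empty black plastic cradle on the box's floor, 150 (x) x 64 (y) mm; origin: centre of its underside, axes as the box's. Pocket 142 x 56 mm, its floor 6 mm above the origin, walls 9 mm high round it, open for 80 mm in the middle of the long sides so that fingers reach in. A handset lies centred in it, axes parallel to the cradle's
- handset: the loose cordless handset, lying face up on the desk: grey, 132 (x) x 46 (y) x 28 mm thick, about 0.14 kg. Origin: centre of its underside; x points from foot to head (screen, earpiece and, from x 52 to 66 mm, a black stub aerial at the head; keys towards the foot), z up through the keys
- handset_head (a point): point at the head end of the loose handset, 52 mm from its origin along its x, 14 mm above its underside
- handset_b: the other, like handset, already lying in the other cradle, head towards the hinge; to be left there
- lid (a joint): lid angle (rad): 0 shut; 1.5 to 1.85 at the start (upright or leaning back). Stiff friction hinge: it stays where left; up to 6 N at the free edge moves it. Flat grey sheet, 180 mm from hinge to free edge, 213 mm wide, 5 mm thick, 15 mm lip folded at the edge. The bolt is on the outer face, 105 to 145 mm from the hinge, from box y -80 mm to the deck; elsewhere it is bare
- lid_hinge (a point): point on the lid's hinge axis (parallel to the box's y) at the middle of the lid's width: 90, -43, 80 mm in the box's frame
- lid_edge (a point): middle of the lid's free edge, on its outer face
- bolt (a joint): how far the bolt is thrown (m): 0 drawn back, 0.032 fully home, sliding towards the deck (+y of the box); anywhere between at the start. About 3 N of friction holds it where it is left. Beyond 0.007 it sticks out past the lid: as the lid comes down it strikes the top of the keeper and stops the lid at about 0.12 rad
- bolt_knob (a point): top of the bolt's knob: upright steel cylinder 16 mm across, 22 mm tall, square to the lid, on a stem; 125 mm from the hinge axis, 51 mm above the lid's underside (guide straps 24 mm, knob from 29 mm above it). Lid shut: x -35, y -22 mm (drawn) to 10 mm (home), z 131 mm in the box's frame
- keeper (a point): centre of the hole in the keeper, a steel staple on the deck, 12 mm wide, 22 mm across and 21.5 mm high, that takes the bolt's end with 2 mm to spare; at -35, 76, 95 mm in the box's frame
- toggle (a joint): angle of the toggle switch's bat (rad): 0 off, leaning to the front of the box; 0.70 on, leaning to the rear (the hinge side). It snaps over past its centre at 0.35; about 4 N at the tip. It starts off
- toggle_tip (a point): end of the toggle's bat, a steel bat 8 mm thick that stands 35 mm off the deck; its pivot is at 45, 110, 92 mm in the box's frame, 30 mm from this point
- mug: white mug, 80 mm across, 92 mm high, handle on its +y side reaching about 30 mm out; origin: centre of its underside. A bystander
- stapler: black stapler 150 x 38 x 51 mm, long in its x; origin: centre of its underside. A bystander
- stamp: small self-inking stamp, 62 (x) x 40 (y) x 67 mm high; origin: centre of its underside. A bystander
Not all that is in view belongs to the job. What is shaped like the handset but red is not meant.

How it is judged:
On the way, in this order (a step that is already met when the one before it is completed fails the run):
1. the loose handset lies in the empty cradle, head towards the hinge (x of handset in the frame of cradle between -0.008 and 0.008 m and y of handset in the frame of cradle between -0.007 and 0.007 m and z of handset in the frame of cradle below 0.009 m and x of handset_head in the frame of cradle above 0.03 m and contact force between handset and the fingers below 0.1 N), for 0.2 s.
2. the lid is shut (value of joint lid below 0.03 rad), for 0.1 s.
3. the bolt is fully home with the lid shut (value of joint bolt above 0.029 m and value of joint lid below 0.03 rad), for 0.1 s.
At the end, for the whole second after the job is handed in: handset flat and still in the empty cradle (within 8 mm lengthwise, 7 mm sideways of centre), head to the hinge; lid shut (under 0.03 rad), bolt thrown 29 mm or more, toggle on (above 0.6 rad); other handset within 10 mm, mug, stapler and stamp within 30 mm of their starts (all of step 3 and x of handset in the frame of cradle between -0.008 and 0.008 m and y of handset in the frame of cradle between -0.007 and 0.007 m and z of handset in the frame of cradle below 0.009 m and angle between handset's own z axis and vertical below 0.06 rad and x of handset_head in the frame of cradle above 0.03 m and value of joint toggle above 0.6 rad and linear speed of handset below 0.02 m/s and distance of handset_b from where it was at the start of the episode below 0.01 m and distance of each of mug, stapler, stamp from where it was at the start of the episode below 0.03 m); the robot touches nothing.
It fails at once if the handset is dropped or thrown into the cradle (linear speed of handset above 0.6 m/s and horizontal distance between handset and cradle below 0.06 m and z of handset in the frame of cradle below 0.06 m).
It fails at once if the other handset is taken out of its place (distance of handset_b from where it was at the start of the episode above 0.025 m).
It fails at once if a bystander is pushed away or knocked over (distance of any of mug, stapler, stamp from where it was at the start of the episode above 0.04 m or angle between any of mug, stapler, stamp's own z axis and vertical above 0.5 rad).
It also fails if it takes over 66 s, if anything falls off the work surface, if the arm or the gripper's body presses on something with over 40 N, if the wrist force passes 120 N, or if a joint passes its speed limit or range.

ROBOT

A 6-joint arm with a two-finger parallel gripper is mounted at the origin on the work surface. World frame = base frame: x ahead of the robot, y to its left, z up, the work surface at z = 0. Lengths are in m, angles in rad, forces in N, time in s.
With the tool pointing down it reaches from about 0.35 to 0.975 m from the base axis. Payload 4.9 kg.
Tool frame: the origin (TCP) lies midway between the tips of the shut fingers; the grasp point (between the pads) lies 19 mm behind it; z points along the fingers, y is the line along which they close (so a half turn about z gives the same grasp; the last joint's range is limited). The gripper opens to 85 mm and grips with 20 to 120 N. Pads are 22 mm wide; open, the fingers measure 114 mm over their backs; the gripper's body (76 mm by 85 mm) begins 54 mm behind the grasp point. The pads swing forward as they close: fully open they stand 13 mm farther back than shut.
Start: joints at [1.061, 0.053, 1.613, -0, 1.476, -0.119], TCP at [0.238, 0.578, 0.193] pointing down, gripper open.
Joint ranges: [-3.01, 3.01], [-1.01, 2.22], [0.06, 2.58], [-1.02, 4.17], [0.09, 2.62], [-3.14, 3.14]. Speed limits (rad/s): [2.57, 2.57, 3.14, 3.14, 3.14, 3.14].

INTERFACE

Orientations are given as a unit quaternion [w, x, y, z].
In Python, from plant import state, grab_frame, camera_info, job_done, spot_in, masks_of, pinpoint gives the robot as it stands.
- The arm moves only by the shell command python3 -m handwheel 'ROWS' [OPENING]. ROWS is JSON, a list that holds one entry, the list of rows, each a list of 6 numbers: the shift along the world's x, y, z in m, then the turn, a rotation vector about the world's x, y, z in degrees. In form: [[[tx, ty, tz, ax, ay, az], ...]]. A call has 1 to 20 rows; each row shifts and turns the commanded pose from where the row before left it; what a row does not reach is not made up. A row lasts 1/12 s, in which the tool goes at most 41.7 mm and 7.16 degrees, less where a joint would pass 70% of its speed; a pose out of reach is approached as far as the arm can. A call is refused whole if a number of a shift passes 0.0417 or a number of a turn 7.16, either way. A call with a gripper value outside its range is refused whole. OPENING is the opening, from 0 (shut) to 1 (fully open), set as the call begins (- or left out, the last holds). The fingers move at their own pace and stop on an object; the grip force is fixed at half the most. Time passes only in rows, so rows that do not move let the fingers close. It gives the time, the measured TCP pose, the force, the opening and the grip force at its end, in the units of the state.
- state(): the state, without advancing time (a new reading comes with each control period).
- grab_frame(name): name is "side" or "top"; returns (picture, depth): 400x640x3 uint8, blue, green, red; 400x640 float32, m along the optical axis (not along the pixel's ray), 0 where there is no reading.
- camera_info(name): a dict with "fx", "fy", "cx", "cy" (pixels), "T" (4x4, takes a point from camera to world coordinates). Camera axes: x right, y up, looking along -z (the intrinsics and any distortion apply to the point x, -y, -z); pixel columns grow to the right and rows downward; lengths in m; the calibration is good to about 2 mm. A picture is of the moment at which its call begins. camera_info takes no time and is no camera call.
- job_done(): hands the job in; it is judged then, once.
Trained networks look in the newest picture that a camera, given by its name, has taken for a name from the list of things; names that differ only in an ending like _2 or _b are one class to them, and where a whole thing is asked for, a point or a joint stands for the part that bears it (a point fixed in the world has none). Each returns a list of dicts, best first, with "conf" (0 to 1); they miss things now and then, are a little off and sometimes report something else, mostly with a low value. They report only what shows in the picture. A call takes as long as a camera call. They do not tell look-alikes from the thing itself.
- spot_in(camera, thing): "box" ([left, top, width, height] in pixels, round what is visible of it).
- masks_of(camera, thing): "region" (400x640 bool, what is visible of it) and "box" ([left, top, width, height] in pixels, round what is visible of it).
- pinpoint(camera, thing): "position" ([column, row] in pixels: a listed point, or the origin of a listed thing).
The state is a dict: "time": time; "joint_pos": joint angles; "joint_vel": joint speeds; "joint_efforts": joint torques, N m; "tool_pos": TCP position; "tool_rot": TCP orientation; "contact_force": force on the tool from outside, world axes, zero at the start; "ft_torque": the same for the moment, N m; "gripper_width": opening from 0.0 (shut) to 1.0 (fully open); "grasp_force": force on a finger pad.
Only numpy, scipy, OpenCV 4.12 (cv2) and the standard library are available. Lean on these libraries where they do the work, as an engineer would, in place of code of your own. Each camera call takes 0.05 s, during which the arm holds its last target. There are 200 camera calls.

## Working session

There is one attempt and no reset: what is moved stays moved. The work goes in short steps, Python scripts to look and compute and a shell command to move; the robot and the scene stay as the last step left them, time stands still between calls to the robot, and variables do not carry over. Pictures are saved under pics/ and viewed, at most 10 in all, crops included, and the job is handed in when it is done.

```bash
mkdir -p pics
cat > h.py <<'E'
import numpy as np, cv2
from plant import state, grab_frame, camera_info, job_done, spot_in, masks_of, pinpoint
def cloud(name):
    im,d=grab_frame(name); c=camera_info(name)
    v,u=np.mgrid[:400,:640]
    P=np.stack([(u-c['cx'])/c['fx']*d,-(v-c['cy'])/c['fy']*d,-d],-1)
    T=np.array(c['T']); W=P@T[:3,:3].T+T[:3,3]; W[d<=0]=np.nan
    return im,W
def proj(name,p):
    c=camera_info(name);T=np.array(c['T']);q=T[:3,:3].T@(np.array(p)-T[:3,3])
    return c['cx']+c['fx']*q[0]/-q[2], c['cy']-c['fy']*q[1]/-q[2]
def st():
    s=state(); print({k:np.round(s[k],4).tolist() for k in ('time','tool_pos','tool_rot','joint_pos','contact_force','gripper_width','grasp_force')})
E
python3 - <<'E'
from h import *
st()
a,W=cloud('side');cv2.imwrite('pics/side0.png',a);np.save('s0.npy',W)
a,W=cloud('top');cv2.imwrite('pics/top0.png',a);np.save('t0.npy',W)
print(camera_info('top'),camera_info('side'))
for t in ['box','cradle','handset','handset_b','mug','stapler','stamp','toggle_tip','bolt_knob','keeper','handset_head','lid_edge','lid_hinge']:
    for c in ('top','side'):
        print(t,c,[(np.round(r['position']).tolist(),round(r['conf'],2)) for r in pinpoint(c,t)])
E
```

```text
{'time': 0.0, 'tool_pos': [0.2377, 0.5772, 0.1917], 'tool_rot': [-0.0003, 0.1942, 0.981, -0.001], 'joint_pos': [1.061, 0.0534, 1.6143, 0.0, 1.476, -0.119], 'contact_force': [0.1814, 0.1403, -0.2114], 'gripper_width': 0.9998, 'grasp_force': 0.0}
{'fx': 488.79905002628965, 'fy': 488.79905002628965, 'cx': 325.6012185851066, 'cy': 205.446245057342, 'T': array([[-0.0227554 ,  0.99471641, -0.10010718,  0.46513716],
       [-0.99964404, -0.02403382, -0.01158295, -0.05228838],
       [-0.01392771,  0.09980797,  0.99490924,  1.43264062],
       [ 0.        ,  0.        ,  0.        ,  1.        ]])} {'fx': 383.5904668195602, 'fy': 383.5904668195602, 'cx': 322.9897174374846, 'cy': 201.78586517923358, 'T': array([[-0.97379009,  0.15087004, -0.17020894,  0.42042806],
       [-0.22744274, -0.64055573,  0.73345631,  0.78261385],
       [ 0.00162828,  0.75294528,  0.65808112,  0.88751533],
       [ 0.        ,  0.        ,  0.        ,  1.        ]])}
box top [([270.0, 237.0], 0.81), ([251.0, 172.0], 0.73)]
box side [([342.0, 282.0], 0.83)]
cradle top [([302.0, 232.0], 0.75)]
cradle side [([342.0, 
[... 800 characters left out ...]
0], 0.69)]
toggle_tip top []
toggle_tip side [([332.0, 292.0], 0.56)]
bolt_knob top [([252.0, 172.0], 0.63)]
bolt_knob side [([383.0, 205.0], 0.51), ([279.0, 233.0], 0.43)]
keeper top [([246.0, 256.0], 0.58)]
keeper side [([358.0, 286.0], 0.6)]
handset_head top [([491.0, 284.0], 0.79), ([458.0, 205.0], 0.71), ([439.0, 234.0], 0.56), ([333.0, 153.0], 0.56)]
handset_head side [([368.0, 173.0], 0.73), ([408.0, 159.0], 0.6), ([278.0, 226.0], 0.56), ([347.0, 165.0], 0.53), ([291.0, 208.0], 0.24)]
lid_edge top [([261.0, 180.0], 0.83)]
lid_edge side [([293.0, 207.0], 0.94), ([339.0, 278.0], 0.67)]
lid_hinge top [([272.0, 201.0], 0.59)]
lid_hinge side [([309.0, 259.0], 0.76), ([277.0, 230.0], 0.19)]
```

View pics/top0.png

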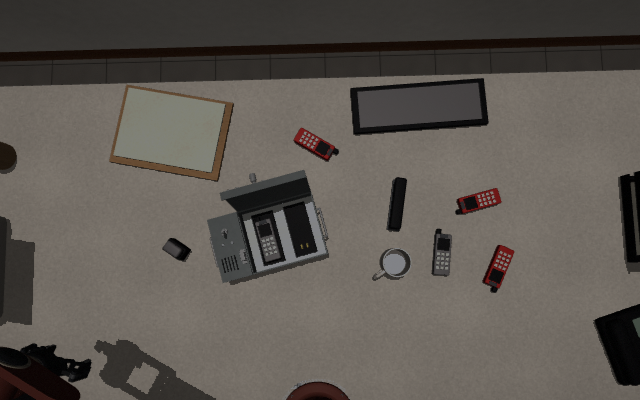

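View pics/side0.png

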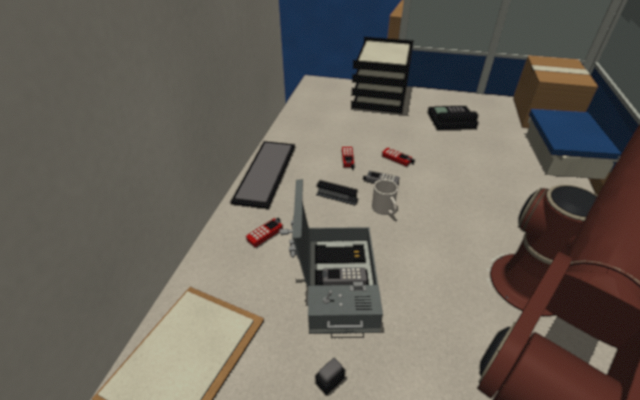

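The grey handset at top (442,252) is the one I want. The look-alikes are red at (317,145), (478,201) and (498,267), plus handset_b in the box at (268,237). Next I'll take a close crop and measurements.

```bash
cat > m.py <<'E'
from h import *
a,W=cloud('top')
def rect(m,nm):
    P=W[m]; P=P[np.isfinite(P).all(1)]
    r=cv2.minAreaRect((P[:,:2]*1000).astype(np.float32)); print(nm,len(P),np.round(r[0],1),np.round(r[1],1),round(r[2],1),'z',np.round(np.percentile(P[:,2],[2,50,98]),4)); return P
z=W[...,2]
v,u=np.mgrid[:400,:640]
win=lambda l,t,r,b:(u>=l)&(u<r)&(v>=t)&(v<b)
rect(win(425,222,460,283)&(z>.012)&(z<.05),'handset all')
rect(win(425,222,460,283)&(z>.024)&(z<.05),'handset top')
rect(win(200,205,335,290)&(z>.06)&(z<.105),'box rim+deck')
rect(win(200,205,252,290)&(z>.080)&(z<.090),'deck')
rect(win(240,200,287,275)&(z>.045)&(z<.068),'handset_b top')
rect(win(280,195,325,265)&(z>.02)&(z<.045),'cradle')
rect(win(215,165,325,220)&(z>.11),'lid')
rect(win(240,165,262,190)&(z>.1),'knobarea')
rect(win(365,240,415,285)&(z>.02),'mug'); rect(win(380,170,412,240)&(z>.02),'stapler'); rect(win(155,230,195,265)&(z>.02),'stamp')
c=[cv2.resize(a[215:290,400:520],None,fx=5,fy=5,interpolation=2)[:375,:600]]
b=cv2.resize(a[165:290,200:340],None,fx=4.2,fy=4.2,interpolation=2)
cv2.imwrite('pics/c1.png',np.hstack([cv2.resize(a[215:290,400:490],(360,300)),cv2.resize(a[165:290,200:340],(336,300))])*1)
E
python3 m.py
```

```text
handset all 716 [ 465.7 -366. ] [ 47.4 130.4] 83.4 z [0.0153 0.0262 0.0323]
handset top 517 [ 459.4 -364.7] [ 46.4 116.9] 83.0 z [0.0241 0.0273 0.0328]
box rim+deck 2469 [520.9 129.1] [184.2 301. ] 14.1 z [0.0662 0.0831 0.0946]
deck 1771 [499.  211.7] [181.9 128.6] 14.1 z [0.0802 0.084  0.089 ]
handset_b top 832 [519.1 121.5] [177.2 139.3] 13.9 z [0.0461 0.0546 0.065 ]
cradle 1867 [539.1  47.2] [182.9 133.5] 9.4 z [0.0202 0.0254 0.0373]
lid 1722 [651.4 116.7] [ 64.7 212.8] 13.6 z [0.1147 0.2016 0.264 ]
knobarea 188 [652.6 141.7] [52.7 50.7] 87.9 z [0.1964 0.2582 0.2647]
mug 353 [ 439.8 -213.3] [ 77.9 105.9] 4.9 z [0.0224 0.0771 0.0946]
stapler 626 [ 607.6 -241.2] [ 34.9 147. ] 80.6 z [0.039  0.0486 0.0545]
stamp 348 [491.1 396.6] [61.4 40.7] 54.1 z [0.0241 0.0599 0.0701]
```

View pics/c1.png

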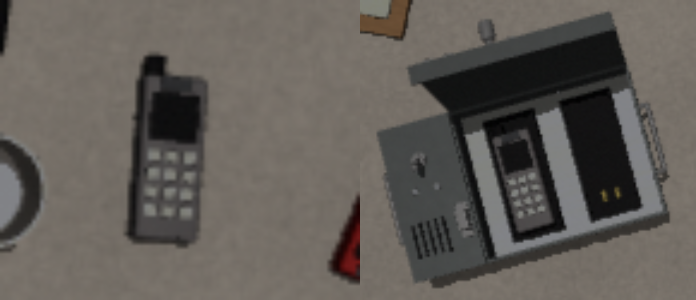

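The crop shows the grey handset in the left panel, with its aerial and head at the top (towards +x) and the foot at the bottom. In the right panel, the empty cradle is the right-hand one in the box and the lid leans back. Now I'll reach for the handset.

```bash
python3 -m handwheel '[[[0.009,-0.04,0,0,0,4],[0.009,-0.04,0,0,0,4],[0.009,-0.04,0,0,0,4],[0.009,-0.04,0,0,0,3.7],[0.009,-0.04,0,0,0,0],[0.009,-0.04,0,0,0,0],[0.009,-0.04,0,0,0,0],[0.009,-0.04,0,0,0,0],[0.009,-0.04,0,0,0,0],[0.009,-0.04,0,0,0,0],[0.009,-0.04,0,0,0,0],[0.009,-0.04,0,0,0,0],[0.009,-0.04,0,0,0,0],[0.009,-0.04,0,0,0,0],[0.009,-0.04,0,0,0,0],[0.009,-0.04,0,0,0,0],[0.009,-0.04,0,0,0,0],[0.009,-0.04,0,0,0,0],[0.009,-0.04,0,0,0,0],[0.009,-0.04,0,0,0,0]]]' 1
python3 - <<'E'
from h import *
st()
a,W=cloud('top')
v,u=np.mgrid[:400,:640]
# cradle: dark region in bay
C=np.array([.5209,.1291]);y=np.radians(14.1);R=np.array([[np.cos(y),-np.sin(y)],[np.sin(y),np.cos(y)]])
B=(W[...,:2]-C)@R; z=W[...,2]
m=(abs(B[...,0])<.082)&(B[...,1]<-.045)&(B[...,1]>-.14)&(z>.015)&(z<.075)&(a.max(-1)<45)
print(m.sum(), [np.round(np.percentile(B[m][:,i],[1,5,50,95,99]),4).tolist() for i in (0,1)], a[m].max())
m=(abs(B[...,0])<.08)&(B[...,1]<.05)&(B[...,1]>-.03)&(z>.047)&(z<.07)
print('hb',m.sum(), [np.round(np.percentile(B[m][:,i],[1,5,50,95,99]),4).tolist() for i in (0,1)])
m=(z>.11)&(z<.3)&(B[...,0]>.06)&(B[...,0]<.22)&(abs(B[...,1])<.16)
k=m&(B[...,0]>.135)
print('knob',k.sum(),np.round(np.nanmedian(np.c_[B[k],z[k]],0),4))
top=m&(z>.255); print('lidtop',np.round(np.percentile(B[top],[3,97],axis=0),4))
E
```

```text
time: 3.12
tool_pos: [0.4181, -0.2245, 0.1932]
tool_rot: [0.0, 0.059, 0.998, -0.0]
contact_force: [1.1, 0.3, 0.5]
gripper_width: 0.999
grasp_force: 0.0
{'time': 3.1167, 'tool_pos': [0.4181, -0.2245, 0.1932], 'tool_rot': [0.0004, 0.0588, 0.9983, -0.0002], 'joint_pos': [-0.65, -0.3216, 1.9515, 0.0002, 1.5109, -2.103], 'contact_force': [1.0747, 0.2902, 0.5432], 'gripper_width': 0.9989, 'grasp_force': 0.0}
1104 [[-0.0753, -0.0694, -0.0005, 0.0664, 0.0709], [-0.1218, -0.1194, -0.0914, -0.0634, -0.0613]] 44
hb 690 [[-0.067, -0.0624, -0.0083, 0.0458, 0.0568], [-0.0189, -0.0168, 0.0042, 0.0243, 0.026]]
knob 52 [ 0.1457 -0.0174  0.2027]
lidtop [[ 0.0996 -0.1436]
 [ 0.1188  0.0567]]
```

```bash
python3 -m handwheel '[[[0.01,-0.035,0,0,0,0],[0.01,-0.035,0,0,0,0],[0.01,-0.035,0,0,0,0],[0.01,-0.035,0,0,0,0],[0,0,-0.04,0,0,0],[0,0,-0.04,0,0,0],[0,0,-0.04,0,0,0],[0,0,-0.03,0,0,0],[0,0,-0.02,0,0,0],[0,0,-0.015,0,0,0],[0,0,-0.006,0,0,0],[0,0,0,0,0,0]]]' 1; python3 -m handwheel '[[[0,0,0,0,0,0],[0,0,0,0,0,0],[0,0,0,0,0,0],[0,0,0,0,0,0],[0,0,0,0,0,0],[0,0,0,0,0,0],[0,0,0,0,0,0],[0,0,0,0,0,0]]]' 0
```

```text
time: 4.17
tool_pos: [0.457, -0.361, 0.0001]
tool_rot: [-0.001, 0.058, 0.998, 0.001]
contact_force: [-0.1, 0.1, -0.4]
gripper_width: 1.0
grasp_force: 0.0
time: 4.83
tool_pos: [0.4581, -0.3622, 0.0021]
tool_rot: [0.0, 0.058, 0.998, -0.0]
contact_force: [-0.6, 0.3, 0.6]
gripper_width: 0.003
grasp_force: 0.0
```

Run:
```python
from h import *
a,W=cloud('top');b,V=cloud('side')
cv2.imwrite('pics/c2.png',np.hstack([cv2.resize(a[200:310,370:530],(560,385)),cv2.resize(b[120:230,330:430],(240,385))]))
```

```text
(no output)
```

View pics/c2.png

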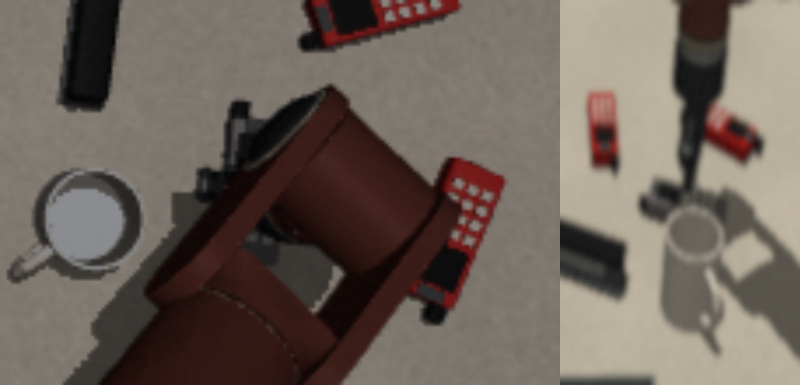

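The top crop shows the gripper over the handset. The aerial is still at about (438,233), so the handset hasn't moved, and a knuckle shows at about (429,253). The width reading of 0.003 doesn't fit that, so I'll give it time and re-read.

```bash
python3 -m handwheel '[[[0,0,0,0,0,0],[0,0,0,0,0,0]]]' 0
python3 - <<'E'
from h import *
st()
a,W=cloud('top')
v,u=np.mgrid[:400,:640]
z=W[...,2]
for l in range(424,450,2):
    print(l,[(int(1000*z[r,l]) if np.isfinite(z[r,l]) else -1) for r in range(226,282,4)], np.round(W[240,l,1],3))
E
```

```text
time: 5.1
tool_pos: [0.458, -0.3621, 0.0019]
tool_rot: [-0.0, 0.058, 0.998, 0.0]
contact_force: [0.0, 0.1, 0.2]
gripper_width: -0.001
grasp_force: 0.0
{'time': 5.1, 'tool_pos': [0.458, -0.3621, 0.0019], 'tool_rot': [-0.0, 0.0583, 0.9983, 0.0], 'joint_pos': [-0.7964, 0.1502, 1.848, 0.0, 1.1436, -2.2504], 'contact_force': [0.0411, 0.0819, 0.2155], 'gripper_width': -0.0009, 'grasp_force': 0.0}
424 [-1, 0, 1, -5, -4, 2, -5, -2, -2, -5, 328, 371, 401, 401] -0.321
426 [-1, -4, 3, -5, 7, 0, 135, 127, -4, -6, 347, 385, 404, 405] -0.326
428 [-3, 0, -3, 0, 2, 1, 137, 131, 6, 329, 369, 402, 406, 402] -0.331
430 [0, 6, -4, 3, -2, 0, 128, 138, 310, 351, 384, 400, 404, 402] -0.338
432 [-7, 0, -1, 2, -2, 0, 128, 137, 335, 369, 402, 403, 405, 392] -0.345
434 [-2, 0, 1, 10, 11, 16, 111, 312, 350, 391, 396, 404, 403, 398] -0.349
436 [0, 17, 27, 21, 30, 24, 295, 333, 372, 396, 397, 402, 393, 398] -0.35
438 [-3, 20, 28, 25, 25, 27, 316, 357, 391, 397, 396, 392, 398, 396] -0.355
440 [0, 17, 28, 22, 24, 308, 335, 376, 390, 391, 396, 24, 399, 403] -0.362
442 [-4, -5, 27, 27, 323, 327, 354, 385, 388, 391, 20, 23, 399, 401] -0.302
444 [0, -6, 28, 319, 332, 343, 377, 382, 387, 387, 25, 25, 19, 401] -0.303
446 [-5, -1, 22, 335, 341, 356, 379, 383, 386, 228, 195, 24, 25, 400] -0.306
448 [0, 2, 320, 344, 352, 375, 377, 380, 319, 250, 210, 26, 24, 0] -0.309
```

```bash
python3 -m handwheel '[[[0,0,0.01,0,0,0],[0,0,0.02,0,0,0],[0,0,0.03,0,0,0],[0,0,0.03,0,0,0],[0,0,0.03,0,0,0],[0,0,0,0,0,0]]]' 0
python3 - <<'E'
from h import *
a,W=cloud('top');b,V=cloud('side')
cv2.imwrite('pics/c3.png',np.hstack([cv2.resize(a[200:310,370:530],(480,330)),cv2.resize(b[80:230,330:460],(286,330))]))
E
```

```text
time: 5.65
tool_pos: [0.4615, -0.3656, 0.131]
tool_rot: [0.005, 0.058, 0.998, -0.005]
contact_force: [0.3, -1.2, 1.6]
gripper_width: -0.001
grasp_force: 0.0
```

View pics/c3.png

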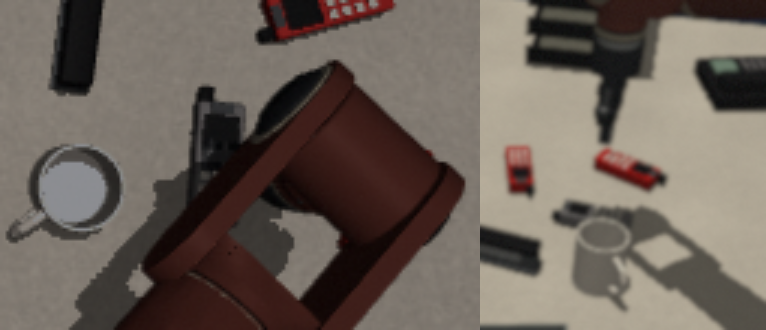

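Run:
```python
from h import *
st()
for p in [(.4615,-.3656,.131),(.458,-.362,.002),(.466,-.3655,.028)]: print(np.round(proj('side',p)),np.round(proj('top',p)))
b,V=cloud('side')
z=V[...,2]
v,u=np.mgrid[:400,:640]
m=(u>355)&(u<415)&(v>165)&(v<200)&(z>.012)&(z<.034)&(V[...,1]<-.3)&(V[...,0]<.56)&(V[...,0]>.38)
P=V[m];print(len(P),np.round(np.percentile(P,[2,50,98],axis=0),3))
m=(u>372)&(u<400)&(v>118)&(v<160)&(abs(V[...,1]+.36)<.08)&(z>.09)
P=V[m];print(len(P),np.round(np.percentile(P,[0,2,50,98],axis=0),3))
for r in range(126,160,3): 
  q=m[r]; print(r,np.round(np.nanmedian(V[r][q],0),3) if q.any() else '')
cv2.imwrite('pics/c4.png',cv2.resize(b[100:200,330:450],(720,600)))
```

```text
{'time': 5.75, 'tool_pos': [0.4592, -0.3632, 0.1249], 'tool_rot': [0.0018, 0.0583, 0.9983, -0.0016], 'joint_pos': [-0.7963, 0.0071, 1.7753, -0.0, 1.3544, -2.2504], 'contact_force': [-0.6926, -0.024, 0.8161], 'gripper_width': 0.0019, 'grasp_force': 0.0}
[386. 153.] [451. 253.]
[383. 182.] [439. 255.]
[381. 176.] [442. 252.]
267 [[ 0.406 -0.389  0.014]
 [ 0.479 -0.362  0.028]
 [ 0.532 -0.345  0.032]]
279 [[ 0.442 -0.382  0.163]
 [ 0.445 -0.369  0.169]
 [ 0.463 -0.337  0.248]
 [ 0.481 -0.3    0.283]]
126 [ 0.462 -0.332  0.257]
129 [ 0.464 -0.326  0.248]
132 [ 0.463 -0.303  0.251]
135 [ 0.464 -0.318  0.23 ]
138 [ 0.462 -0.337  0.208]
141 [ 0.461 -0.351  0.188]
144 [ 0.464 -0.352  0.174]
147 
150 
153 
156 
159
```

View pics/c4.png

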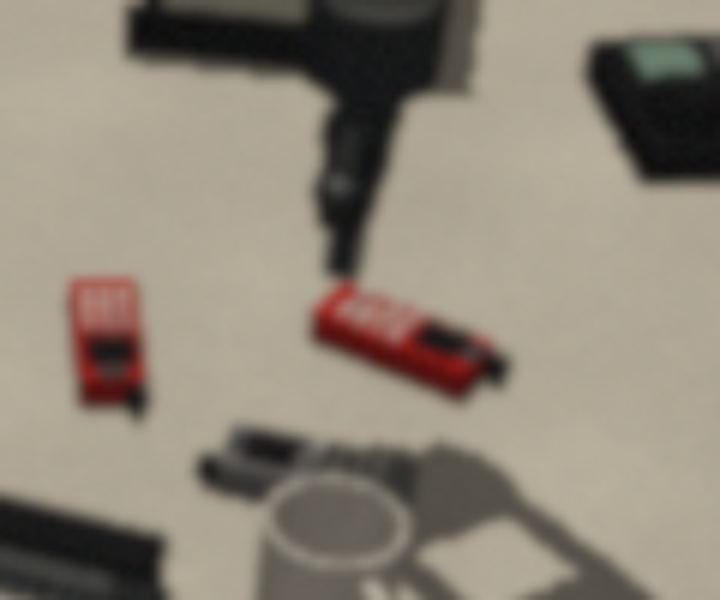

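The side crop shows the shut fingertips ending at pixel (387,146), where the reported TCP projects to (386,154). The real tips are therefore about 38 mm above the reported TCP, so the gripper closed just over the handset. I'll go down that much lower.

```bash
python3 -m handwheel '[[[0,-0.001,0,0,0,0],[0,0,0,0,0,0],[0,0,0,0,0,0],[0,0,0,0,0,0],[0,0,-0.03,0,0,0],[0,0,-0.04,0,0,0],[0,0,-0.035,0,0,0],[0,0,-0.025,0,0,0],[0,0,-0.02,0,0,0],[0,0,-0.01,0,0,0],[0,0,0,0,0,0]]]' 1; python3 -m handwheel '[[[0,0,0,0,0,0],[0,0,0,0,0,0],[0,0,0,0,0,0],[0,0,0,0,0,0],[0,0,0,0,0,0],[0,0,0,0,0,0]]]' 0
```

```text
time: 6.72
tool_pos: [0.4561, -0.3611, -0.0413]
tool_rot: [-0.002, 0.058, 0.998, 0.002]
contact_force: [-0.9, 0.9, -0.1]
gripper_width: 1.001
grasp_force: 0.0
time: 7.22
tool_pos: [0.4596, -0.3647, -0.0355]
tool_rot: [0.002, 0.058, 0.998, -0.001]
contact_force: [0.3, -0.0, 6.2]
gripper_width: 0.525
grasp_force: 63.7
```

```bash
python3 -m handwheel '[[[0,0,0.01,0,0,0],[0,0,0.03,0,0,0],[0,0,0.04,0,0,0],[0,0,0.04,0,0,0],[0,0,0.04,0,0,0],[0.006,0.034,0,0,0,1.9],[0.007,0.037,0,0,0,1.9],[0.007,0.037,0,0,0,1.9],[0.007,0.037,0,0,0,1.9],[0.007,0.037,0,0,0,1.9],[0.007,0.037,0,0,0,1.9],[0.007,0.037,0,0,0,1.9],[0.007,0.037,0,0,0,1.9],[0.007,0.037,0,0,0,1.9],[0.007,0.037,0,0,0,1.9],[0.007,0.037,0,0,0,1.8],[0,0,0,0,0,0],[0,0,0,0,0,0],[0,0,0,0,0,0]]]' 0
python3 - <<'E'
from h import *
a,W=cloud('top');b,V=cloud('side'); st()
cv2.imwrite('pics/c5.png',np.hstack([cv2.resize(a[160:290,200:340],(420,390)),cv2.resize(b[150:340,260:400],(287,390))]))
E
```

```text
time: 8.8
tool_pos: [0.5336, 0.0409, 0.122]
tool_rot: [-0.0, -0.123, 0.992, -0.0]
contact_force: [-0.3, 0.3, -2.2]
gripper_width: 0.529
grasp_force: 62.9
{'time': 8.9, 'tool_pos': [0.5337, 0.0399, 0.1219], 'tool_rot': [-0.0002, -0.1221, 0.9925, -0.0001], 'joint_pos': [-0.0643, -0.1076, 1.891, -0.0003, 1.3587, -1.8798], 'contact_force': [-0.7155, 0.7979, -1.4712], 'gripper_width': 0.5255, 'grasp_force': 62.8752}
```

View pics/c5.png

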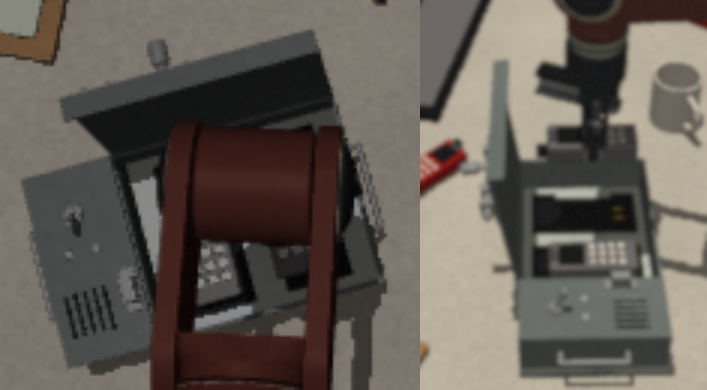

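The handset hangs level under the gripper with its head towards the lid, seen in the side crop at about (590,142). The empty cradle lies below it. I'll measure the in-hand offset before lowering.

```bash
cat >> h.py <<'E'
C=np.array([.5209,.1291]);_y=np.radians(14.1);R=np.array([[np.cos(_y),-np.sin(_y)],[np.sin(_y),np.cos(_y)]])
def box(W): return np.concatenate([(W[...,:2]-C)@R,W[...,2:]],-1)
E
python3 - <<'E'
from h import *
for n in ('side','top'):
    a,W=cloud(n);B=box(W)
    m=(abs(B[...,0])<.09)&(B[...,1]>-.16)&(B[...,1]<-.03)&(B[...,2]>.11)&(B[...,2]<.20)
    P=B[m];print(n,m.sum(),np.round(np.percentile(P,[1,5,25,50,75,95,99],axis=0),4).tolist())
    for lo in np.arange(-.09,.09,.015):
        q=P[(P[:,0]>lo)&(P[:,0]<lo+.015)]
        if len(q)>3: print(round(lo,3),len(q),'y',np.round(np.percentile(q[:,1],[5,95]),4),'z',np.round(np.percentile(q[:,2],[5,50,95]),4))
t=state()['tool_pos'];print(np.r_[(np.array(t[:2])-C)@R,t[2]])
# cradle pocket/edges from the side camera
a,W=cloud('side');B=box(W)
m=(abs(B[...,0])<.085)&(B[...,1]>-.14)&(B[...,1]<-.045)&(B[...,2]>.01)&(B[...,2]<.06)&(a.max(-1)<45)
print('cradle side',m.sum(),np.round(np.percentile(B[m],[1,50,99],axis=0),4).tolist())
m=(abs(B[...,0])<.085)&(B[...,1]>-.04)&(B[...,1]<.05)&(B[...,2]>.048)&(B[...,2]<.07)
print('hb side',m.sum(),np.round(np.percentile(B[m],[1,50,99],axis=0),4).tolist())
E
```

```text
side 695 [[-0.0628, -0.1109, 0.1623], [-0.0582, -0.1065, 0.1648], [-0.038, -0.0892, 0.1758], [0.0081, -0.0717, 0.1845], [0.0327, -0.0676, 0.1864], [0.0538, -0.0597, 0.1883], [0.0644, -0.0532, 0.1896]]
-0.075 24 y [-0.1035 -0.0665] z [0.1634 0.1839 0.1875]
-0.06 101 y [-0.106 -0.066] z [0.1645 0.185  0.1879]
-0.045 104 y [-0.1074 -0.0661] z [0.1639 0.1852 0.1885]
-0.03 52 y [-0.0943 -0.0655] z [0.1636 0.1803 0.1879]
-0.015 36 y [-0.0617 -0.0527] z [0.1707 0.1812 0.1911]
0.0 79 y [-0.106  -0.0588] z [0.1655 0.1845 0.1881]
0.015 106 y [-0.1092 -0.0662] z [0.1637 0.1855 0.1883]
0.03 92 y [-0.108  -0.0662] z [0.1654 0.1855 0.1885]
0.045 81 y [-0.1062 -0.0664] z [0.1657 0.1816 0.1874]
0.06 20 y [-0.0782 -0.0689] z [0.1656 0.1771 0.18  ]
top 122 [[-0.0672, -0.097, 0.1731], [-0.0662, -0.0948, 0.1801], [-0.0604, -0.0872, 0.1824], [-0.0541, -0.0798, 0.1837], [-0.0478, -0.0727, 0.1854], [-0.0422, -0.0669, 0.1879], [-0.0397, -0.0658, 0.19]]
-0.075 32 y [-0.0908 -0.0682] z [0.1762 0.1835 0.1871]
-0.06 74 y [-0.0959 -0.0671] z [0.1803 0.1839 0.1885]
-0.045 16 y [-0.0844 -0.0661] z [0.1795 0.1842 0.1869]
[-0.00917058 -0.08989084  0.12201302]
cradle side 769 [[-0.0704, -0.1216, 0.0244], [-0.0012, -0.0893, 0.0286], [0.0714, -0.059, 0.0387]]
hb side 663 [[-0.0846, -0.0199, 0.0484], [-0.0042, 0.0074, 0.0563], [0.0605, 0.0268, 0.061]]
```

```bash
python3 -m handwheel '[[[0,-0.001,-0.02,0,0,0],[0,0,-0.03,0,0,0],[0,0,-0.03,0,0,0],[0,0,-0.02,0,0,0],[0,0,-0.012,0,0,0],[0,0,-0.008,0,0,0],[0,0,-0.005,0,0,0],[0,0,0,0,0,0],[0,0,0,0,0,0]]]' 0;  python3 -m handwheel '[[[0,0,-0.002,0,0,0],[0,0,0,0,0,0],[0,0,0,0,0,0]]]' 0
```

```text
time: 9.8
tool_pos: [0.5351, 0.0397, -0.0019]
tool_rot: [0.001, -0.123, 0.992, -0.0]
contact_force: [-0.5, -0.3, -0.2]
gripper_width: 0.525
grasp_force: 62.9
time: 10.05
tool_pos: [0.5347, 0.0399, -0.0042]
tool_rot: [0.001, -0.123, 0.992, -0.0]
contact_force: [0.7, 0.5, -0.7]
gripper_width: 0.523
grasp_force: 62.9
```

```bash
python3 -m handwheel '[[[0,0,-0.0015,0,0,0],[0,0,-0.0015,0,0,0],[0,0,0,0,0,0],[0,0,0,0,0,0]]]' 0
python3 - <<'E'
from h import *
for n in ('side',):
    a,W=cloud(n);B=box(W)
    m=(abs(B[...,0])<.07)&(B[...,1]>-.12)&(B[...,1]<-.06)&(B[...,2]>.02)&(B[...,2]<.065)
    for lo in (-.06,-.045,.015,.03,.045):
        q=B[m&(B[...,0]>lo)&(B[...,0]<lo+.015)]
        print(lo,len(q),np.round(np.percentile(q[:,1],[5,95]),4),np.round(np.percentile(q[:,2],[5,50,75,95]),4))
E
```

```text
time: 10.38
tool_pos: [0.5346, 0.0399, -0.0075]
tool_rot: [0.0, -0.123, 0.992, -0.0]
contact_force: [-0.1, 0.4, 1.6]
gripper_width: 0.524
grasp_force: 63.1
-0.06 107 [-0.1081 -0.0609] [0.0258 0.0548 0.057  0.0584]
-0.045 105 [-0.1047 -0.0604] [0.0261 0.055  0.0571 0.0591]
0.015 98 [-0.1052 -0.062 ] [0.0278 0.0549 0.0571 0.059 ]
0.03 105 [-0.1066 -0.062 ] [0.0268 0.0555 0.0568 0.0589]
0.045 114 [-0.1147 -0.0611] [0.0259 0.0457 0.0546 0.0579]
```

```bash
python3 -m handwheel '[[[0,0,0,0,0,0],[0,0,0,0,0,0],[0,0,0,0,0,0],[0,0,0,0,0,0]]]' 0.7; python3 -m handwheel '[[[0,0,0.01,0,0,0],[0,0,0.03,0,0,0],[0,0,0.04,0,0,0],[0,0,0.04,0,0,0],[0,0,0.04,0,0,0],[-0.02,0,0.04,0,0,0],[-0.04,0,0.02,0,0,0],[-0.04,0,0,0,0,0],[-0.04,0,0,0,0,0],[-0.03,0,0,0,0,0],[0,0,0,0,0,0],[0,0,0,0,0,0]]]' 0.7
python3 - <<'E'
from h import *
for n in ('top','side'):
    a,W=cloud(n);B=box(W)
    if n=='top': A=a
    m=(abs(B[...,0])<.08)&(B[...,1]>-.14)&(B[...,1]<-.05)&(B[...,2]>.045)&(B[...,2]<.065)
    print(n,m.sum(),np.round(np.percentile(B[m],[1,5,50,95,99],axis=0),4).tolist())
    m=(B[...,0]>.09)&(B[...,0]<.2)&(B[...,1]>-.16)&(B[...,1]<.10)&(B[...,2]>.12)&(B[...,2]<.30)
    P=B[m]
    for z in (.12,.14,.16,.18,.2,.22,.24):
        q=P[(P[:,2]>z)&(P[:,2]<z+.02)&(P[:,1]<-.05)]
        if len(q)>5: print(z,len(q),np.round(np.percentile(q[:,0],[5,50,95]),4), np.round(np.percentile(q[:,1],[5,95]),3))
    k=P[P[:,0]>.138];print('knob',len(k),np.round(np.percentile(k,[5,50,95],axis=0),4).tolist() if len(k) else '')
cv2.imwrite('pics/c6.png',cv2.resize(A[160:290,200:340],(646,600)))
E
```

```text
time: 10.77
tool_pos: [0.5339, 0.0399, -0.0081]
tool_rot: [-0.0, -0.123, 0.992, 0.0]
contact_force: [-0.2, 0.2, 0.0]
gripper_width: 0.701
grasp_force: 0.0
time: 11.77
tool_pos: [0.3678, 0.0399, 0.209]
tool_rot: [0.002, -0.123, 0.992, -0.0]
contact_force: [1.1, 0.4, 0.6]
gripper_width: 0.697
grasp_force: 0.0
top 700 [[-0.0654, -0.111, 0.046], [-0.0607, -0.1093, 0.0486], [-0.0062, -0.0878, 0.0545], [0.0483, -0.0681, 0.0595], [0.0592, -0.0661, 0.0613]]
0.12 80 [0.0935 0.0956 0.0976] [-0.144 -0.056]
0.14 86 [0.0966 0.0985 0.1005] [-0.144 -0.055]
0.16 92 [0.0995 0.1015 0.1036] [-0.146 -0.056]
0.18 90 [0.1025 0.1045 0.1066] [-0.142 -0.057]
0.2 50 [0.1051 0.1065 0.1075] [-0.146 -0.058]
0.24 144 [0.1001 0.1128 0.1191] [-0.145 -0.055]
knob 45 [[0.1389, -0.0239, 0.1971], [0.1472, -0.0171, 0.2023], [0.156, -0.0096, 0.2061]]
side 577 [[-0.061, -0.1094, 0.0454], [-0.057, -0.1073, 0.0476], [-0.0019, -0.082, 0.0562], [0.0536, -0.0668, 0.0593], [0.0654, -0.0657, 0.0605]]
0.12 31 [0.0974 0.0981 0.0992] [-0.145 -0.053]
0.14 40 [0.0997 0.1009 0.1025] [-0.141 -0.055]
0.16 40 [0.1027 0.1041 0.1053] [-0.144 -0.056]
0.18 13 [0.1055 0.1061 0.1066] [-0.145 -0.054]
0.24 7 [0.1173 0.1193 0.1219] [-0.154 -0.067]
knob 52 [[0.1391, -0.0192, 0.1969], [0.149, -0.0135, 0.2035], [0.1592, -0.0098, 0.2075]]
```

View pics/c6.png

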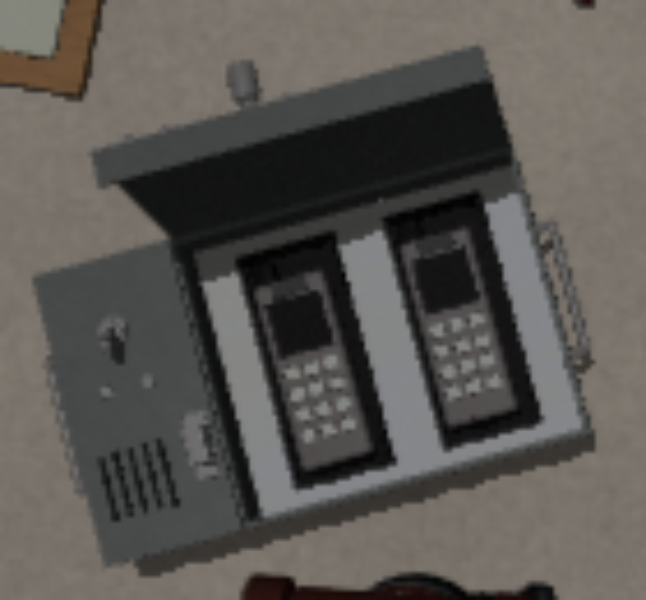

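The crop shows the handset in the right cradle, head to the hinge and centred. The knob is at crop (242,82), which puts the bolt at about 6 mm, near the drawn end. Next I'll shut the gripper, go over and behind the lid, and push it over.

```bash
python3 -m handwheel '[[[0,0,0.04,0,0,0],[0,0,0.04,0,0,0],[0.0377,0.0018,0,0,0,0],[0.0377,0.0018,0,0,0,0],[0.0377,0.0018,0,0,0,0],[0.0377,0.0018,0,0,0,0],[0.0377,0.0018,0,0,0,0],[0.0377,0.0018,0,0,0,0],[0.0377,0.0018,0,0,0,0],[0.0377,0.0018,0,0,0,0],[0.0377,0.0018,0,0,0,0],[0,0,0,0,0,0],[0,0,0,0,0,0]]]' 0
python3 - <<'E'
from h import *
st();t=state()['tool_pos'];print(np.r_[(np.array(t[:2])-C)@R,t[2]])
a,W=cloud('side');B=box(W)
m=(B[...,0]>.12)&(B[...,0]<.22)&(B[...,1]>-.2)&(B[...,1]<-.05)&(B[...,2]>.28)
P=B[m];print(len(P),np.round(np.percentile(P,[0,1,50,99],axis=0),3).tolist())
v,u=np.nonzero(m);i=v>=v.max()-3;print(v.max(),u[i].mean(),np.round(np.median(B[v[i],u[i]],0),3),proj('side',t))
E
```

```text
time: 12.95
tool_pos: [0.7094, 0.056, 0.2826]
tool_rot: [-0.003, -0.123, 0.992, 0.001]
contact_force: [-0.6, -0.0, -0.9]
gripper_width: 0.003
grasp_force: 0.0
{'time': 12.95, 'tool_pos': [0.7094, 0.056, 0.2826], 'tool_rot': [-0.0035, -0.1228, 0.9924, 0.0005], 'joint_pos': [-0.0257, 0.2244, 1.2772, -0.0, 1.6469, -1.8427], 'contact_force': [-0.6195, -0.0286, -0.8991], 'gripper_width': 0.0031, 'grasp_force': 0.0}
[ 0.16500147 -0.11683717  0.28259367]
4350 [[0.12, -0.177, 0.324], [0.124, -0.161, 0.341], [0.166, -0.081, 0.575], [0.216, -0.05, 0.643]]
169 274.0 [ 0.168 -0.107  0.333] (np.float64(277.1615950794344), np.float64(180.821235535642))
```

```bash
python3 -m handwheel '[[[0,0,-0.035,0,0,0],[0,0,-0.035,0,0,0],[0,0,-0.03,0,0,0],[0,0,0,0,0,0],[-0.0155,-0.004,0,0,0,0],[-0.0155,-0.004,0,0,0,0],[-0.0155,-0.004,0.0003,0,0,0],[-0.0155,-0.004,0.0003,0,0,0],[-0.0155,-0.004,0.0003,0,0,0],[0,0,0,0,0,0]]]' 0; python3 -m handwheel '[[[-0.0136,-0.0034,-0.004,0,0,0],[-0.0136,-0.0034,-0.004,0,0,0],[-0.0136,-0.0034,-0.005,0,0,0],[-0.0123,-0.0031,-0.0075,0,0,0],[-0.0123,-0.0031,-0.0085,0,0,0],[-0.0123,-0.0031,-0.009,0,0,0],[0,0,0,0,0,0]]]' 0
python3 - <<'E'
from h import *
st();t=state()['tool_pos'];print(np.r_[(np.array(t[:2])-C)@R,t[2]])
a,W=cloud('side');B=box(W)
m=(abs(B[...,0])<.2)&(B[...,1]>-.0)&(B[...,1]<.055)&(B[...,2]>.11)
P=B[m];print(len(P));print(np.round(P[::max(1,len(P)//15)],3).tolist())
cv2.imwrite('pics/c7.png',cv2.resize(a[150:350,240:420],(540,600)))
E
```

```text
time: 13.83
tool_pos: [0.6292, 0.0358, 0.1923]
tool_rot: [0.002, -0.123, 0.992, -0.0]
contact_force: [0.4, -0.3, 0.2]
gripper_width: 0.0
grasp_force: 0.0
time: 14.42
tool_pos: [0.5512, 0.0164, 0.1513]
tool_rot: [-0.0, -0.123, 0.992, -0.0]
contact_force: [-0.5, -0.1, -0.4]
gripper_width: -0.001
grasp_force: 0.0
{'time': 14.4167, 'tool_pos': [0.5512, 0.0164, 0.1513], 'tool_rot': [-0.0001, -0.1226, 0.9925, -0.0001], 'joint_pos': [-0.1051, -0.0934, 1.8272, -0.0003, 1.408, -1.9217], 'contact_force': [-0.5085, -0.1471, -0.3842], 'gripper_width': -0.0007, 'grasp_force': 0.0}
[ 0.00192289 -0.1167155   0.15134291]
1130
[[-0.197, 0.001, 0.559], [-0.2, 0.007, 0.542], [-0.199, 0.01, 0.533], [-0.188, 0.005, 0.52], [-0.198, 0.006, 0.509], [-0.018, 0.011, 0.207], [0.0, 0.008, 0.189], [-0.044, 0.029, 0.204], [-0.019, 0.04, 0.206], [0.023, 0.031, 0.186], [-0.018, 0.054, 0.204], [0.052, 0.002, 0.132], [0.035, 0.028, 0.15], [0.05, 0.025, 0.13], [0.048, 0.042, 0.135], [0.065, 0.05, 0.114]]
```

View pics/c7.png

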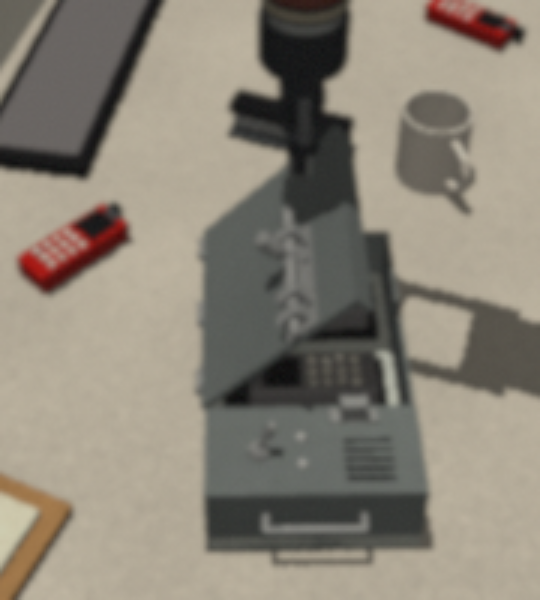

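The crop shows the lid tilted over at about 0.9 rad, with the finger on its bare outer face at about (300,170).

```bash
python3 -m handwheel '[[[-0.0097,-0.0024,-0.0113,0,0,0],[-0.0097,-0.0024,-0.0113,0,0,0],[-0.0097,-0.0024,-0.0113,0,0,0],[-0.0063,-0.0016,-0.0135,0,0,0],[-0.0063,-0.0016,-0.0135,0,0,0],[-0.003,-0.0007,-0.012,0,0,0],[-0.003,-0.0007,-0.01,0,0,0],[0,0,0,0,0,0],[0,0,0,0,0,0]]]' 0; python3 -m handwheel '[[[0,0,-0.005,0,0,0],[0,0,-0.005,0,0,0],[0,0,0,0,0,0],[0,0,0,0,0,0]]]' 0
cat > l.py <<'E'
from h import *
st();t=state()['tool_pos'];print(np.round(np.r_[(np.array(t[:2])-C)@R,t[2]],4))
for n in ('side','top'):
    a,W=cloud(n);B=box(W)
    m=(B[...,0]<.0)&(B[...,0]>-.09)&(B[...,1]>-.14)&(B[...,1]<.055)&(B[...,2]>.07)&(B[...,2]<.112)
    P=B[m]; q=P[P[:,0]<-.062]
    if len(q)>5: print(n,'edge',len(q),np.round(np.median(q,0),4))
    q=P[(P[:,0]>-.018)&(P[:,1]<.05)]
    if len(q)>5: print(n,'mid',len(q),np.round(np.median(q,0),4))
    k=B[(abs(B[...,0]+.035)<.03)&(B[...,1]>-.05)&(B[...,1]<.04)&(B[...,2]>.12)&(B[...,2]<.16)]
    if len(k)>3: print(n,'knob',len(k),np.round(np.percentile(k,[5,50,95],axis=0),4).tolist())
E
python3 l.py
```

```text
time: 15.22
tool_pos: [0.5045, 0.0049, 0.0676]
tool_rot: [-0.001, -0.123, 0.992, 0.0]
contact_force: [0.6, -0.1, -0.1]
gripper_width: -0.002
grasp_force: 0.0
time: 15.55
tool_pos: [0.5045, 0.0048, 0.0577]
tool_rot: [-0.0, -0.123, 0.992, 0.0]
contact_force: [-0.3, 0.1, 0.1]
gripper_width: 0.0
grasp_force: 0.0
{'time': 15.55, 'tool_pos': [0.5045, 0.0048, 0.0577], 'tool_rot': [-0.0002, -0.1228, 0.9924, 0.0001], 'joint_pos': [-0.1381, -0.1124, 2.0096, 0.0001, 1.2448, -1.9552], 'contact_force': [-0.2739, 0.1267, 0.1426], 'gripper_width': 0.0003, 'grasp_force': 0.0}
[-0.0462 -0.1165  0.0577]
side edge 562 [-0.0762 -0.0322  0.0979]
side mid 349 [-0.0092 -0.0339  0.0929]
side knob 50 [[-0.0372, -0.0227, 0.1228], [-0.0304, -0.0138, 0.1358], [-0.0241, -0.0104, 0.1417]]
top edge 380 [-0.0784  0.0026  0.0961]
top mid 163 [-0.0088  0.0152  0.091 ]
top knob 22 [[-0.0399, -0.0209, 0.1339], [-0.0335, -0.0161, 0.1388], [-0.0273, -0.0123, 0.1434]]
```

```bash
python3 -m handwheel '[[[0,0,-0.004,0,0,0],[0,0,-0.004,0,0,0],[0,0,-0.003,0,0,0],[0,0,-0.002,0,0,0],[0,0,0,0,0,0],[0,0,0,0,0,0]]]' 0; python3 l.py
```

```text
time: 16.15
tool_pos: [0.5048, 0.0046, 0.0466]
tool_rot: [-0.0, -0.123, 0.992, -0.0]
contact_force: [-6.4, 0.2, 12.0]
gripper_width: -0.002
grasp_force: 5.9
{'time': 16.15, 'tool_pos': [0.5048, 0.0046, 0.0466], 'tool_rot': [-0.0004, -0.1229, 0.9924, -0.0001], 'joint_pos': [-0.1381, -0.0967, 2.0155, -0.0004, 1.2234, -1.9552], 'contact_force': [-6.4135, 0.2195, 11.9769], 'gripper_width': -0.0023, 'grasp_force': 5.8826}
[-0.046  -0.1168  0.0466]
side edge 545 [-0.076  -0.0313  0.0854]
side mid 341 [-0.0092 -0.0364  0.0857]
side knob 39 [[-0.0402, -0.0236, 0.1208], [-0.0346, -0.0137, 0.1296], [-0.0272, -0.0103, 0.1333]]
top edge 384 [-0.0782  0.0029  0.0837]
top mid 171 [-0.0086  0.0143  0.0835]
top knob 23 [[-0.0424, -0.0212, 0.124], [-0.0361, -0.0158, 0.1289], [-0.0301, -0.0104, 0.1332]]
```

```bash
python3 -m handwheel '[[[0,0,0.01,0,0,0],[0,0,0.02,0,0,0],[0,0,0.002,0,0,0],[-0.0015,0.021,0,0,0,0],[-0.0015,0.021,0,0,0,0],[-0.0014,0.021,0,0,0,0],[0,0,0,0,0,0]]]' 0; python3 -m handwheel '[[[-0.0021,0.0085,0,0,0,0],[-0.0021,0.0085,0,0,0,0],[-0.0021,0.0085,0,0,0,0],[-0.0021,0.0085,0,0,0,0],[0,0,0,0,0,0]]]' 0; python3 l.py
```

```text
time: 16.83
tool_pos: [0.4996, 0.0703, 0.0763]
tool_rot: [-0.0, -0.124, 0.992, 0.001]
contact_force: [0.4, -0.2, 0.3]
gripper_width: 0.002
grasp_force: 0.0
time: 17.25
tool_pos: [0.4913, 0.1028, 0.0766]
tool_rot: [-0.0, -0.123, 0.992, 0.0]
contact_force: [-0.3, 0.0, -0.0]
gripper_width: 0.002
grasp_force: 0.0
{'time': 17.25, 'tool_pos': [0.4913, 0.1028, 0.0766], 'tool_rot': [-0.0002, -0.1232, 0.9924, 0.0003], 'joint_pos': [0.0575, -0.1431, 2.003, 0.0005, 1.2821, -1.7604], 'contact_force': [-0.3002, 0.0363, -0.0173], 'gripper_width': 0.0024, 'grasp_force': 0.0}
[-0.0352 -0.0183  0.0766]
side edge 522 [-0.0766 -0.0271  0.0855]
side mid 346 [-0.0091 -0.0348  0.0858]
side knob 70 [[-0.0408, -0.0141, 0.123], [-0.0321, -0.0035, 0.1306], [-0.0214, 0.0106, 0.1387]]
top edge 556 [-0.0773 -0.0647  0.0835]
top mid 181 [-0.0088 -0.102   0.0837]
```

```bash
python3 -m handwheel '[[[-0.0015,0.006,0,0,0,0],[-0.0007,0.003,0,0,0,0],[0,0,0,0,0,0]]]' 0; python3 l.py | grep -v edge;  python3 -m handwheel '[[[-0.0005,0.002,0,0,0,0],[-0.0005,0.002,0,0,0,0],[0,0,0,0,0,0]]]' 0; python3 l.py | grep -v edge
```

```text
time: 17.6
tool_pos: [0.4903, 0.1082, 0.0771]
tool_rot: [0.0, -0.123, 0.992, -0.003]
contact_force: [0.9, -10.4, -0.2]
gripper_width: -0.0
grasp_force: 5.4
{'time': 17.6, 'tool_pos': [0.4903, 0.1082, 0.0771], 'tool_rot': [0.0004, -0.1231, 0.9924, -0.0034], 'joint_pos': [0.0732, -0.1437, 2.0026, -0.0071, 1.2815, -1.7424], 'contact_force': [0.8802, -10.4362, -0.1538], 'gripper_width': -0.0002, 'grasp_force': 5.4232}
[-0.0348 -0.0129  0.0771]
side mid 346 [-0.0091 -0.0356  0.0855]
side knob 75 [[-0.0407, -0.0072, 0.122], [-0.0325, 0.0018, 0.1307], [-0.021, 0.0158, 0.1433]]
top mid 196 [-0.0089 -0.0969  0.0841]
time: 17.95
tool_pos: [0.4902, 0.1086, 0.0773]
tool_rot: [0.001, -0.123, 0.992, -0.007]
contact_force: [5.4, -22.0, -1.6]
gripper_width: 0.002
grasp_force: 11.3
{'time': 17.95, 'tool_pos': [0.4902, 0.1086, 0.0773], 'tool_rot': [0.0008, -0.123, 0.9924, -0.0072], 'joint_pos': [0.0787, -0.1438, 2.0025, -0.0149, 1.2807, -1.7344], 'contact_force': [5.379, -21.9681, -1.6171], 'gripper_width': 0.002, 'grasp_force': 11.2688}
[-0.0348 -0.0125  0.0773]
side mid 342 [-0.0092 -0.0357  0.0856]
side knob 67 [[-0.0406, -0.0067, 0.1213], [-0.0325, 0.0029, 0.1307], [-0.0209, 0.0154, 0.1407]]
top mid 206 [-0.0087 -0.0958  0.0835]
```

```bash
python3 -m handwheel '[[[0.0024,-0.0097,0,0,0,0],[0.001,-0.004,0,0,0,0],[0,0,0.03,0,0,0],[0,0,0.03,0,0,0],[0.0012,0.034,0,0,0,0],[0.0012,0.034,0,0,0,0],[0.0013,0.034,0,0,0,0],[0.0013,0.034,0,0,0,0],[0,0,0,0,0,0],[0,0,0,0,0,0]]]' 0
python3 - <<'E'
from h import *
st();t=state()['tool_pos'];print(np.round(np.r_[(np.array(t[:2])-C)@R,t[2]],4))
for n in ('side','top'):
    a,W=cloud(n);B=box(W)
    for nm,c in (('knob',(-.035,0)),('tog',(.045,.11))):
        k=B[(abs(B[...,0]-c[0])<.026)&(abs(B[...,1]-c[1])<.026)&(B[...,2]>(.118 if nm=='knob' else .1))&(B[...,2]<.145)]
        if len(k)>3: print(n,nm,len(k),np.round(np.percentile(k,[5,50,95],axis=0),4).tolist())
E
```

```text
time: 18.88
tool_pos: [0.4964, 0.2389, 0.1368]
tool_rot: [-0.0, -0.124, 0.992, 0.0]
contact_force: [0.3, -0.4, -1.4]
gripper_width: 0.0
grasp_force: 0.0
{'time': 18.8833, 'tool_pos': [0.4964, 0.2389, 0.1368], 'tool_rot': [-0.0003, -0.1243, 0.9922, 0.0003], 'joint_pos': [0.3131, -0.0825, 1.8418, 0.0008, 1.3827, -1.5072], 'contact_force': [0.3151, -0.4468, -1.4399], 'gripper_width': 0.0003, 'grasp_force': 0.0}
[0.003  0.1125 0.1368]
side knob 32 [[-0.0407, 0.0033, 0.1184], [-0.0352, 0.0127, 0.1293], [-0.0288, 0.016, 0.1321]]
side tog 25 [[0.0327, 0.106, 0.1022], [0.0371, 0.1099, 0.1181], [0.0417, 0.1123, 0.1245]]
top knob 32 [[-0.0439, 0.002, 0.1221], [-0.0375, 0.0083, 0.1284], [-0.0311, 0.0147, 0.1314]]
top tog 10 [[0.0325, 0.1051, 0.1055], [0.0355, 0.1077, 0.1162], [0.0413, 0.1111, 0.1251]]
```

```bash
python3 -m handwheel '[[[0,0,-0.03,0,0,0],[0,-0.002,-0.025,0,0,0],[0,0,-0.01,0,0,0],[0,0,0,0,0,0],[0.0068,0.0017,0,0,0,0],[0.0068,0.0017,0,0,0,0],[0.0068,0.0017,0,0,0,0],[0.0068,0.0017,0,0,0,0],[0.0068,0.0017,0,0,0,0],[0,0,0,0,0,0]]]' 0; python3 -m handwheel '[[[-0.02,-0.005,0,0,0,0],[0,0,0.04,0,0,0],[0,0,0.04,0,0,0],[-0.03,0.01,0.04,0,0,0],[-0.04,0.02,0.02,0,0,0],[0,0.04,0,0,0,0],[0,0.04,0,0,0,0],[0,0.04,0,0,0,0],[0,0.04,0,0,0,0],[0,0,0,0,0,0],[0,0,0,0,0,0]]]' 0
cat > e.py <<'E'
from h import *
st()
for n in ('side','top'):
    a,W=cloud(n);B=box(W)
    if n=='top': A=a
    else: S=a
    for nm,c in (('knob',(-.035,0)),('tog',(.045,.11))):
        k=B[(abs(B[...,0]-c[0])<.026)&(abs(B[...,1]-c[1])<.026)&(B[...,2]>(.118 if nm=='knob' else .1))&(B[...,2]<.145)]
        if len(k)>3: print(n,nm,len(k),np.round(np.percentile(k,[5,50,95],axis=0),4).tolist())
    for x0 in (-.08,0.03):
        q=B[(B[...,0]>x0)&(B[...,0]<x0+.015)&(B[...,1]>-.14)&(B[...,1]<.05)&(B[...,2]>.07)&(B[...,2]<.1)]
        if len(q): print(n,'lid',x0,np.round(np.median(q,0),4))
cv2.imwrite('pics/c8.png',np.hstack([cv2.resize(A[165:290,200:320],(384,400)),cv2.resize(S[200:350,280:400],(320,400))]))
E
python3 e.py
```

```text
time: 19.82
tool_pos: [0.5294, 0.2432, 0.0729]
tool_rot: [-0.004, -0.123, 0.992, -0.001]
contact_force: [-12.4, -3.6, 10.5]
gripper_width: -0.001
grasp_force: 8.1
time: 20.73
tool_pos: [0.4526, 0.4259, 0.2016]
tool_rot: [0.0, -0.124, 0.992, -0.0]
contact_force: [-0.6, -0.9, 0.0]
gripper_width: -0.002
grasp_force: 0.0
{'time': 20.7333, 'tool_pos': [0.4526, 0.4259, 0.2016], 'tool_rot': [0.0002, -0.1243, 0.9922, -0.0], 'joint_pos': [0.6355, 0.0392, 1.6125, -0.0002, 1.4895, -1.1846], 'contact_force': [-0.5596, -0.9261, 0.0021], 'gripper_width': -0.0017, 'grasp_force': 0.0}
side tog 25 [[0.047, 0.1061, 0.1019], [0.0537, 0.1102, 0.1177], [0.058, 0.1119, 0.1245]]
side lid 0.03 [ 0.0388 -0.0189  0.0856]
top knob 31 [[-0.044, 0.0031, 0.12], [-0.038, 0.0084, 0.1282], [-0.031, 0.0151, 0.1341]]
top tog 18 [[0.0447, 0.106, 0.103], [0.0497, 0.1082, 0.1144], [0.0553, 0.1123, 0.122]]
top lid -0.08 [-0.0726 -0.0458  0.0836]
top lid 0.03 [ 0.0376 -0.0443  0.0835]
```

View pics/c8.png

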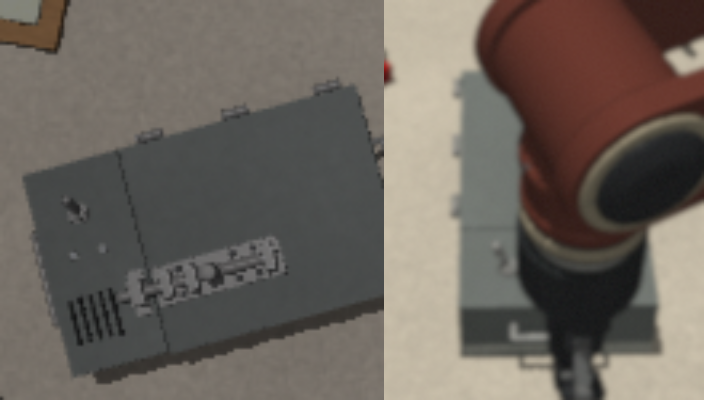

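The crop shows the lid flat and shut, the bolt through the keeper at (140,285) and the bat leaning to the rear at (75,208). The arm is clear of everything, so I'm handing in.

```bash
python3 -c "
from plant import job_done
print(job_done())"
```

```text
the job is handed in; nothing more can be done
None
```

I handed in the job at about 21 s. The handset is in its cradle head to the hinge, the lid is shut, the bolt is home through the keeper and the toggle is on, all as measured from the cameras; the hand-in returned no verdict.

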